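# File the shade card in the lever arch file

### The job

Put the shade card with the blue rail into the course file: lift the black-tipped lever until the rings have sprung fully open, thread the card's two holes over the two fixed posts and ease it down flat on the papers without forcing it, rail upwards and lying over the papers. Then, without gripping the lever, press it down from above, firmly but never hard, until it is fully home and the rings are shut over the card. Leave everything else on the desk where it is.

Things in the scene. Friction and masses are not known exactly. Their poses are not given: they have to be found in the camera images.
- file: Green A5 lever arch file lying open, immovable. Origin: desk level, nominal middle between its posts; x along the spine, y from papers to spine, z up. 3 mm boards, 230 mm in x: back cover y -148 to 80 mm, spine to 150, front cover to 364. White papers: hard level block 210 x 148 mm, y -136 to 12, top 22 mm above the desk. Its steel mechanism was riveted on by hand: see posts_nominal.
- posts_nominal (a point): NOMINAL middle between the tips of the two fixed upright steel posts (file axes). Posts at x = -40 and +40 mm, diameter 5, flat tips with slightly rounded rims 51 mm above the desk. The whole mechanism (posts, arches, lever together) really sits up to 12 mm off in the file's x and up to 7 mm off in y, not turned, differently each time: no given pose shows it; it must be felt or seen.
- arches_nominal (a point): NOMINAL middle of the arches' axis, which runs along the file's x (off as the posts). Two arches, 5 mm thick, at x = -40 and +40 mm. Shut, they reach over to the post tips, 56 mm above the desk; open, they lean back over y = 0 to +30 mm from here, up to 68 mm above the desk, clear of the posts.
- finger_piece_nominal (a point): NOMINAL centre of the lever's black finger piece while the lever is down (file axes; off as the posts): 14 mm wide (x), 21 mm long (y), 5 mm thick, 26 mm above the desk, on a steel strip 10 mm wide. The lever's axis runs along x, 42 mm to -y and 2 mm below this point. Free beside it: 30 mm.
- lever (a joint): Lever angle, rad: 0 = down, pointing to the file's +y, rings shut and locked; 1.13 = up, rings fully open; stops at both ends. Over-centre spring: lifting takes up to about 9 N at the finger piece until 0.35 rad, then it springs up by itself and stays; pressing down takes about 6 to 12 N, most near 0.75 rad; below about 0.3 rad it snaps shut by itself and stays.
- rings (a joint): Both arches of the file, driven by the lever: 0 = shut on the posts, 0.8 rad = fully open.
- card_rail (a point): Shade card, 0.1 kg: grey-blue plate 130 (x) x 88 (y) x 5 mm with a raised BLUE rail; tooth-coloured tabs lie beside the rail away from the holes. This point: rail centre, 14 mm above the plate's underside. Rail 92 mm long (x), 12 wide, 18 high: pinch it across y from above. Starts flat on the desk, rail up, right of the file; it may swap places with the orange-railed card.
- card_holes (a point): Same card: midway between its two through holes, at the plate's underside; axes as card_rail. Holes at x = -40 and +40 mm, diameter 7, 14 mm from the plate's edge; the rail's centre is 44 mm to -y. In place, its axes agree with the file's and the underside is 22 mm above the desk.
- card_other: Another shade card, the same but with an ORANGE rail; stays where it is. Origin at the centre of its underside.
- syringe_a: Composite syringe with an orange end, 110 mm long, lying on the file's front cover; stays.
- syringe_b: Composite syringe with a green end, 110 mm long, lying near the robot on the right; stays.
- instrument: Steel modelling instrument, 150 mm long, 8 mm thick, lying near the robot; stays.
- punch: Two-hole paper punch with a red handle, 130 x 62 x 60 mm, beyond the cards; stays.
- discs: Clear box of polishing discs, 60 x 60 x 18 mm, beyond the cards; stays.
Not all that is in view belongs to the job. Leave any brown or red look-alike of the part that bears card_rail alone.

How it is judged (in metres and radians):
On the way, in this order (a step that is already met when the one before it is completed fails the run):
1. the lever is lifted and the rings stand fully open (value of joint lever above 1 rad and value of joint rings above 0.6 rad), for 0.2 s.
2. the card hangs on both posts and lies flat on the papers while the rings are still open (x of card_holes in the frame of file between -0.014 and 0.014 m and y of card_holes in the frame of file between -0.0085 and 0.0085 m and z of card_holes in the frame of file between 0.019 and 0.0255 m and y of card_rail in the frame of file below -0.03 m and angle between card_rail's own z axis and vertical below 0.05 rad and value of joint rings above 0.6 rad), for 0.2 s.
At the end, for the whole second after the job is handed in: Lever down and rings shut (within 0.06 rad); blue-railed card on both posts (hole middle within 14 mm of nominal in x, 8.5 in y), flat on the papers (underside 19 to 25.5 mm above the desk, tilt under 0.05 rad), rail up, over the papers; nothing else moved over 20 mm (value of joint each of lever, rings below 0.06 rad and x of card_holes in the frame of file between -0.014 and 0.014 m and y of card_holes in the frame of file between -0.0085 and 0.0085 m and z of card_holes in the frame of file between 0.019 and 0.0255 m and y of card_rail in the frame of file below -0.03 m and angle between card_rail's own z axis and vertical below 0.05 rad); the robot touches nothing.
It fails at once if with the card on, the lever is squeezed or leaned on with over 35 N (contact force between the fingers and file above 35 N and x of card_holes in the frame of file between -0.014 and 0.014 m and y of card_holes in the frame of file between -0.0085 and 0.0085 m and z of card_holes in the frame of file between 0.019 and 0.0255 m).
It fails at once if the card is forced against the posts, arches or papers (over 30 N) (contact force between card and file above 30 N).
It fails at once if one of the other things on the desk is moved by more than 20 mm (distance of any of card_other, syringe_a, syringe_b, instrument, punch, discs from where it was at the start of the episode above 0.02 m).
It also fails if it takes over 69 s, if anything falls off the work surface, if the arm or the gripper's body presses on something with over 40 N, if the wrist force passes 120 N, or if a joint passes its speed limit or range.

### The arm

A 6-joint arm with a two-finger parallel gripper is mounted at the origin on the work surface. World frame = base frame: x ahead of the robot, y to its left, z up, the work surface at z = 0. Lengths are in m, angles in degrees, forces in N, time in s.
With the tool pointing down it reaches from about 0.25 to 0.725 m from the base axis. Payload 4 kg.
Tool frame: the origin (TCP) lies at the very end of the fingers, on their centre line; the grasp point (between the pads) lies 19 mm behind it (bot.pinch_z is the z of the grasp point in the tool frame, in m); z points along the fingers, y is the line along which they close (so a half turn about z gives the same grasp; the last joint's range is limited). The gripper opens to 85 mm and grips with 20 to 120 N. Pads are 22 mm wide; open, the fingers measure 114 mm over their backs; the gripper's body (76 mm by 85 mm) begins 54 mm behind the grasp point. The pads swing forward as they close: fully open they stand 13 mm farther back than shut.
Start: joints at [-68.698, 13.785, 0.286, 76.501, 0, 90], TCP at [0.182, -0.466, 0.231] pointing down, gripper open.
Joint ranges: [-155.79, 155.79], [-60.16, 107.12], [-62.33, 73.08], [-114, 123.19], [-81.49, 82.49], [-180, 180]. Speed limits (degrees/s): [159.86, 159.86, 180, 180, 180, 180].

### API

Orientations are given as [roll, pitch, yaw] about the fixed x, y, z axes, in that order (R = Rz(yaw) Ry(pitch) Rx(roll)).
In Python, from cell import bot gives the robot as it stands. The module is installed in compiled form; this text tells all that it offers.
- The arm moves only by the tool apply_moves, never from a script. Its argument "plan" is a list of rows, each a list of 6 numbers: the shift along the world's x, y, z scaled (see below), then the turn, a rotation vector about the world's x, y, z scaled (see below). A call has 1 to 10 rows; each row shifts and turns the commanded pose from where the row before left it; what a row does not reach is not made up. The controller multiplies each number of a shift by 75 mm and each number of a turn by 120 degrees. A row lasts 1/10 s, in which the tool goes at most 50 mm and 8.59 degrees, less where a joint would pass 70% of its speed; a pose out of reach is approached as far as the arm can. A call with a number of a shift or a turn outside -1 to 1 is refused whole. A call with a gripper value outside its range is refused whole. "gripper" is the opening in per cent of the stroke, from 0 (shut) to 100 (fully open), set as the call begins (left out, the last holds). The fingers move at their own pace and stop on an object; the grip force is fixed at half the most. Time passes only in rows, so rows that do not move let the fingers close. It gives the time, the measured TCP pose, the force, the opening and the grip force at its end, in the units of the state.
- bot.observe(): the state, without advancing time (a new reading comes with each control period).
- bot.camera(name): name is "scene" or "side" or "wrist"; returns the picture (480x640x3 uint8, red, green, blue); there is no depth.
- bot.get_calibration(name): a dict with "fx", "fy", "cx", "cy" (pixels), "T" (4x4, takes a point from camera to world coordinates). Camera axes: x right, y up, looking along -z (the intrinsics and any distortion apply to the point x, -y, -z); pixel columns grow to the right and rows downward; lengths in m; the calibration is good to about 2 mm. The wrist camera is an equidistant fisheye: a pixel r from the principal point sees the ray r / f radians off the axis. A picture is of the moment at which its call begins: read the wrist's pose just before it. get_calibration takes no time and is no camera call; for the wrist camera it gives the pose at the moment of the call.
- bot.hand_in(): hands the job in; it is judged then, once.
The state is a dict: "clock": time; "q": joint angles; "qvel": joint speeds; "joint_efforts": joint torques, N m; "tcp_pos": TCP position; "tcp_rot": TCP orientation; "wrist_force": force on the tool from outside, world axes, zero at the start; "ft_torque": the same for the moment, N m; "gripper_width": opening from 0.0 (shut) to 1.0 (fully open); "grip_force": force on a finger pad.
Only numpy, scipy, OpenCV 4.12 (cv2) and the standard library are available. Lean on these libraries where they do the work, as an engineer would, in place of code of your own. Each camera call takes 0.05 s, during which the arm holds its last target. There are 200 camera calls.

## Working session

There is one attempt and no reset: what is moved stays moved. The work goes in short steps, Python scripts to look and compute and a tool call to move; the robot and the scene stay as the last step left them, time stands still between calls to the robot, and variables do not carry over. Pictures are saved under pics/ and viewed, at most 10 in all, crops included, and the job is handed in when it is done.

Besides the shell and the picture viewer there is one more tool, called after "Emit:" as a command line: name --pt "numbers of a row" for each row, then --argument value for the rest. apply_moves: Moves the arm, as the interface text tells. Shifts and turns lie within -1 to 1; 1 stands for 75 mm of shift or 120 degrees of turn. Its arguments: {"type":"object","properties":{"plan":{"type":"array"},"gripper":{"type":"number"}},"required":["plan"]}

```bash
mkdir -p pics; cat > h.py <<'E'
import numpy as np, cv2
from cell import bot
def snap(n,f):
    c=bot.get_calibration(n); im=bot.camera(n); cv2.imwrite('pics/'+f+'.png',im[:,:,::-1]); np.savez('pics/'+f+'.npz',im=im,T=c['T'],k=[c['fx'],c['fy'],c['cx'],c['cy']],fish=(n=='wrist')); return im,c
def ray(f,u,v):
    d=np.load('pics/'+f+'.npz'); fx,fy,cx,cy=d['k']; a=(u-cx)/fx; b=(v-cy)/fy
    if d['fish']:
        r=np.hypot(a,b); s=np.sin(r)/r if r>1e-9 else 1; p=np.array([a*s,b*s,np.cos(r)])
    else: p=np.array([a,b,1.])
    p=p*[1,-1,-1]; return d['T'][:3,3], d['T'][:3,:3]@p
def at(f,u,v,z):
    o,r=ray(f,u,v); return o+r*(z-o[2])/r[2]
def px(f,P):
    d=np.load('pics/'+f+'.npz'); fx,fy,cx,cy=d['k']; p=d['T'][:3,:3].T@(np.asarray(P)-d['T'][:3,3])*[1,-1,-1]
    if d['fish']:
        r=np.hypot(p[0],p[1]); t=np.arctan2(r,p[2]); return np.array([cx+fx*t*p[0]/r,cy+fy*t*p[1]/r])
    return np.array([cx+fx*p[0]/p[2],cy+fy*p[1]/p[2]])
E
python3 - <<'E'
from h import *
for n in('scene','side'):
    im,c=snap(n,n+'0'); print(n,im.shape,[c[k] for k in('fx','fy','cx','cy')],np.round(c['T'],3).tolist(),[k for k in c])
print(bot.observe())
E
```

```text
scene (480, 640, 3) [547.0683099842023, 547.0683099842023, 329.72141205724307, 241.03841491495294] [[0.417, -0.797, 0.437, 0.921], [0.909, 0.362, -0.208, -0.201], [0.008, 0.483, 0.875, 0.998], [0.0, 0.0, 0.0, 1.0]] ['fx', 'fy', 'cx', 'cy', 'T']
side (480, 640, 3) [502.30027724435587, 502.30027724435587, 325.0109035720079, 241.59828598079247] [[-0.934, 0.192, -0.301, 0.127], [-0.357, -0.493, 0.793, 0.88], [0.004, 0.848, 0.529, 0.604], [0.0, 0.0, 0.0, 1.0]] ['fx', 'fy', 'cx', 'cy', 'T']
{'clock': 0.1, 'q': array([-6.86984006e+01,  1.38280120e+01,  2.20351548e-01,  7.64996744e+01,
        1.95124418e-03,  8.99990096e+01]), 'qvel': array([ 0.07330057, -0.0385201 ,  0.24197994,  0.01962612,  0.03535549,
        0.067922  ]), 'joint_efforts': array([ 5.89009760e-04, -3.73139083e+01,  2.53009218e+01,  1.08909429e-02,
       -4.31338805e-06, -1.19361246e-05]), 'tcp_pos': array([ 0.18144461, -0.46531454,  0.23049362]), 'tcp_rot': array([-1.79892665e+02, -1.95309618e-03,  2.13025862e+01]), 'wrist_force': array([-0.05620448,  0.66708706,  0.52298697]), 'ft_torque': array([-0.04600697,  0.03489963,  0.01658895]), 'grip_force': 0.0, 'gripper_width': 0.9968454303609031}
```

View pics/scene0.png

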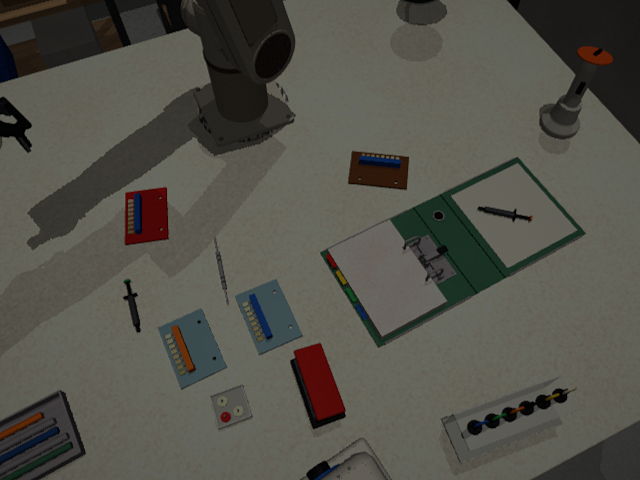

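View pics/side0.png

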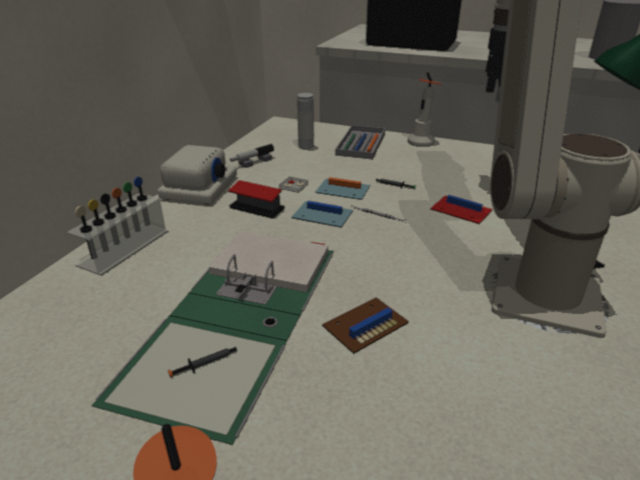

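The scene picture shows the file (corners about (321,253), (380,345), (517,158), (583,232)), the mechanism near (430,257) with its black finger piece at about (441,250). The blue card on grey-blue is around (268,316) and the orange one around (192,348). The red and brown blue-railed look-alikes stay untouched.

```bash
python3 - <<'E'
from h import *
C=[(-.115,-.148),(.115,-.148),(-.115,.364),(.115,.364)]
px4=[(321,253),(380,345),(517,158),(583,232)]
W=[at('scene0',u,v,.003) for u,v in px4]
for w in W: print(np.round(w,4))
for a,b in((0,1),(2,3),(0,2),(1,3)): print(np.linalg.norm(W[a]-W[b]))
im=cv2.imread('pics/scene0.png')
a=cv2.resize(im[225:300,385:485],(800,600),interpolation=cv2.INTER_CUBIC)
b=cv2.resize(im[270:360,225:315],(600,600),interpolation=cv2.INTER_CUBIC)
cv2.imwrite('pics/c1.png',np.clip(a*1.6,0,255)); cv2.imwrite('pics/c2.png',b)
E
```

```text
[0.4431 0.007  0.003 ]
[0.6671 0.0279 0.003 ]
[0.4051 0.513  0.003 ]
[0.6257 0.5295 0.003 ]
0.22501810466496291
0.221249272079148
0.5073599062378262
0.5033284492837544[ WARN:0@0.301] global loadsave.cpp:1063 imwrite_ Unsupported depth image for selected encoder is fallbacked to CV_8U.
```

View pics/c1.png

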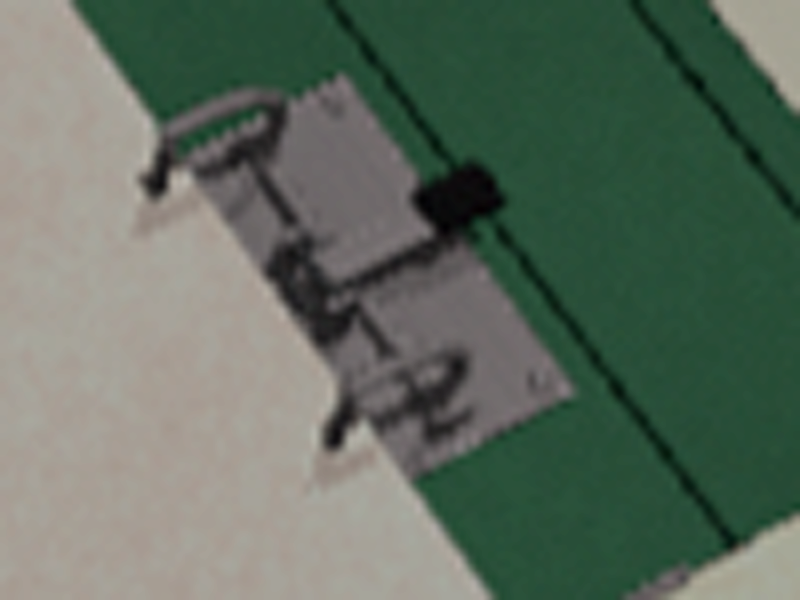

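View pics/c2.png

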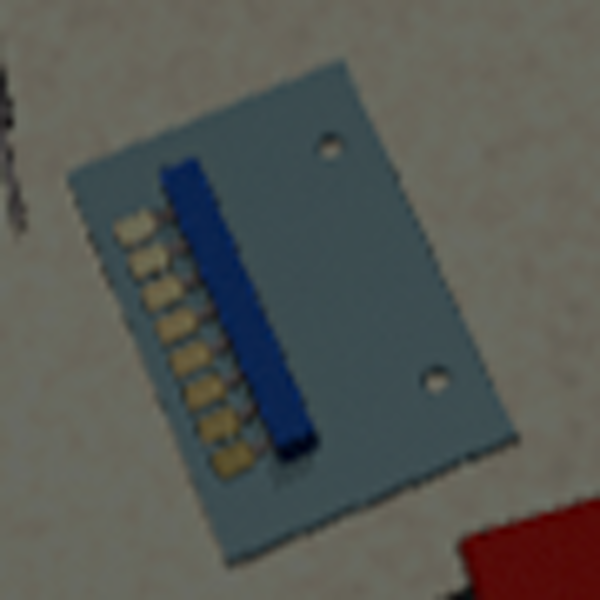

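```bash
python3 - <<'E'
from h import *
C=np.array([(-.115,-.148),(.115,-.148),(-.115,.364),(.115,.364)])
W=np.array([at('scene0',u,v,.003)[:2] for u,v in[(321,253),(380,345),(517,158),(583,232)]])
A=C-C.mean(0);B=W-W.mean(0);H=A.T@B;th=np.arctan2(H[0,1]-H[1,0],H[0,0]+H[1,1]);R=np.array([[np.cos(th),-np.sin(th)],[np.sin(th),np.cos(th)]])
o=W.mean(0)-R@C.mean(0);print('file',np.degrees(th),o,W-(C@R.T+o))
f=lambda u,v,z:at('scene0',385+u/8,225+v/8,z)[:2]
for n,p in dict(tip1=(163,140,.051),base1=(150,192,.022),tip2=(345,388,.051),base2=(333,445,.022),fing=(458,200,.0285)).items():
    w=f(*p);print(n,w,'file',(w-o)@R)
g=lambda u,v,z:at('scene0',225+u/20*3,270+v/20*3,z)[:2]
h1,h2=g(330,147,.005),g(436,380,.005);rc=g(239,305,.023)
print('holes',h1,h2,np.linalg.norm(h1-h2),'rail',rc,np.linalg.norm(rc-(h1+h2)/2), 'ang',np.degrees(np.arctan2(*(h2-h1)[::-1])))
r1=(g(163,168,.023)+g(198,160,.023))/2;r2=(g(315,437,.023)+g(280,450,.023))/2;print(np.linalg.norm(r2-r1),np.degrees(np.arctan2(*(r2-r1)[::-1])))
E
```

```text
file 4.556875236640462 [0.5438174  0.16169813] [[ 0.0021274   0.00200642]
 [-0.00309679  0.00459692]
 [ 0.00480648 -0.00244017]
 [-0.00383709 -0.00416318]]
tip1 [0.51375153 0.15838925] file [-0.03023372 -0.00090973]
base1 [0.51313261 0.15923293] file [-3.07836460e-02 -1.95456033e-05]
tip2 [0.59153416 0.16571986] file [0.04788544 0.00021798]
base2 [0.59371453 0.16659928] file [0.05012879 0.0009214 ]
fing [0.54989501 0.2262588 ] file [0.01118766 0.06387373]
holes [ 0.48531008 -0.11238662] [ 0.56509347 -0.11182419] 0.07978537140510625 rail [ 0.52774608 -0.15562448] 0.043593384223646656 ang 0.40389414845267246
0.0924446260177858 -0.2031049235140459
```

Holes are 79.8 mm apart and the rail offset is 43.6 mm, both consistent with the given sizes. The mechanism sits about +9 mm in file x. Next I'll move over the lever.

Emit:
apply_moves --pt "0.27 0.51 -0.06 0 0 0.061" --pt "0.27 0.51 -0.06 0 0 0.061" --pt "0.27 0.51 -0.06 0 0 0.061" --pt "0.27 0.51 -0.06 0 0 0.061" --pt "0.27 0.51 -0.06 0 0 0.061" --pt "0.27 0.51 -0.06 0 0 0.061" --pt "0.27 0.51 -0.06 0 0 0.061" --pt "0.27 0.51 -0.06 0 0 0.061" --pt "0.27 0.51 -0.06 0 0 0.061" --pt "0.27 0.51 -0.06 0 0 0.061" --gripper 38

```text
clock: 1.1
tcp_pos: [0.3844, -0.0816, 0.186]
tcp_rot: [-180.0, 0.0, 94.8]
wrist_force: [0.7, -0.1, 0.3]
gripper_width: 0.382
grip_force: 0.0
```

Emit:
apply_moves --pt "0.27 0.51 -0.06 0 0 0" --pt "0.27 0.51 -0.06 0 0 0" --pt "0.27 0.51 -0.06 0 0 0" --pt "0.27 0.51 -0.06 0 0 0" --pt "0.27 0.51 -0.06 0 0 0" --pt "0.27 0.51 -0.06 0 0 0" --pt "0.27 0.51 -0.06 0 0 0" --pt "0.27 0.51 -0.06 0 0 0" --pt "0 0 0 0 0 0" --pt "0 0 0 0 0 0"

```text
clock: 2.1
tcp_pos: [0.5454, 0.2232, 0.1488]
tcp_rot: [-179.8, 0.1, 94.6]
wrist_force: [-0.6, -0.6, 0.3]
gripper_width: 0.38
grip_force: 0.0
```

```bash
python3 - <<'E'
from h import *
im,c=snap('wrist','w1'); s=bot.observe(); print(s['tcp_pos'],s['tcp_rot'],s['gripper_width'],s['wrist_force'],c['fx'],c['cx'],c['cy'],np.round(c['T'],3).tolist())
for P in[(.5517,.1583,.051),(.5138,.158,.051),(.592,.166,.051),(.55,.2263,.0285)]: print(px('w1',P))
E
```

```text
[0.54530177 0.22226368 0.14940743] [-1.79871763e+02  6.01425868e-02  9.45243205e+01] 0.382106767253882 [-0.38814299  0.57039607 -0.30248811] 371.64829954431775 313.8956965319778 242.1757417364235 [[0.997, -0.076, -0.025, 0.539], [0.08, 0.941, 0.329, 0.307], [-0.002, -0.33, 0.944, 0.292], [0.0, 0.0, 0.0, 1.0]]
[315.56816684 322.98640838]
[265.59610936 319.42082299]
[369.56255984 317.47994894]
[320.7435861  228.02096866]
```

View pics/w1.png

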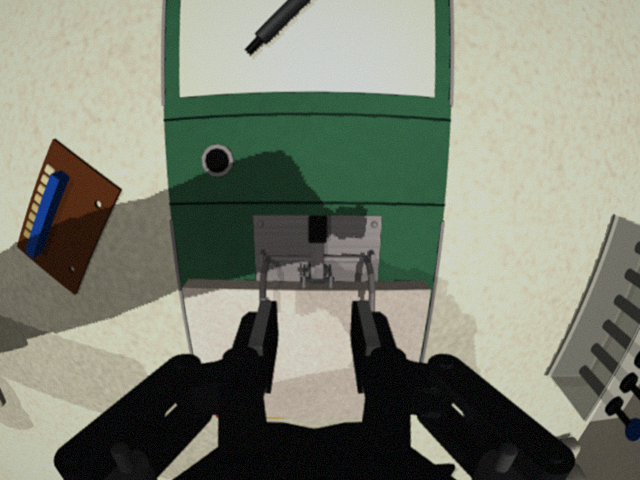

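Wrist view: finger piece centre at about (317.5,229), arches near (265,280) and (370,280), file edges close to vertical (aligned). Fingertips are at (275,305) and (355,305).

```bash
python3 - <<'E'
from h import *
f=at('w1',317.5,229,.0285);print(f)
for z in(.003,):
  for a,b in(((164,100),(172,205)),((453,100),(446,205)),((165,119),(449,120)),((172,204),(445,205))):
    A,B=at('w1',*a,z),at('w1',*b,z);print(A[:2],B[:2],np.degrees(np.arctan2(*(B-A)[1::-1])))
for p in((265,258),(371,257)): print(at('w1',*p,.056))
E
```

```text
[0.54766835 0.22534789 0.0285    ]
[0.41720132 0.31641207] [0.42529819 0.22919644] -84.69601276839646
[0.6468965  0.33395821] [0.65332545 0.24744557] -85.75003810965343
[0.41873648 0.30082545] [0.64535751 0.31725639] 4.146919594034774
[0.42532021 0.23006305] [0.65242831 0.24735143] 4.353190480694448
[0.51258215 0.21022029 0.056     ]
[0.5850841  0.21683483 0.056     ]
```

Emit:
apply_moves --pt "0.03 0.04 -0.28 0 0 0" --pt "0 0 -0.28 0 0 0" --pt "0 0 -0.28 0 0 0" --pt "0 0 -0.28 0 0 0" --pt "0 0 -0.28 0 0 0" --pt "0 0 -0.28 0 0 0" --pt "0 0 -0.06 0 0 0" --pt "0 0 -0.06 0 0 0" --pt "0 0 0 0 0 0"

```text
clock: 3.05
tcp_pos: [0.5486, 0.2251, 0.016]
tcp_rot: [180.0, -0.0, 94.5]
wrist_force: [1.0, 0.1, -0.8]
gripper_width: 0.379
grip_force: 0.0
```

Emit:
apply_moves --pt "0 0 0 0 0 0" --pt "0 0 0 0 0 0" --pt "0 0 0 0 0 0" --pt "0 0 0 0 0 0" --pt "0 0 0 0 0 0" --gripper 8

```text
clock: 3.55
tcp_pos: [0.5477, 0.2257, 0.0166]
tcp_rot: [-180.0, -0.0, 94.5]
wrist_force: [-5.3, -0.2, 5.6]
gripper_width: 0.141
grip_force: 58.7
```

Emit:
apply_moves --pt "0 -0.003 0.053 0 0 0" --pt "0 -0.011 0.053 0 0 0" --pt "0 -0.019 0.053 0 0 0" --pt "0 -0.023 0.053 0 0 0" --pt "0.002 -0.029 0.053 0 0 0" --pt "0.002 -0.035 0.053 0 0 0" --pt "0.003 -0.035 0.04 0 0 0" --pt "0.003 -0.04 0.04 0 0 0"

```text
clock: 4.35
tcp_pos: [0.5488, 0.2085, 0.0454]
tcp_rot: [-179.9, 0.2, 94.4]
wrist_force: [1.2, -6.6, -9.6]
gripper_width: 0.13
grip_force: 58.5
```

Emit:
apply_moves --pt "0 0 0 0 0 0" --pt "0 0 0 0 0 0" --pt "0 0 0 0 0 0" --pt "0 0 0 0 0 0" --gripper 38

```text
clock: 4.75
tcp_pos: [0.55, 0.2118, 0.0465]
tcp_rot: [179.9, -0.1, 94.5]
wrist_force: [-0.4, -1.0, -0.6]
gripper_width: 0.376
grip_force: 0.0
```

Emit:
apply_moves --pt "0 0 0.3 0 0 0" --pt "0 0 0.3 0 0 0" --pt "0 0 0.3 0 0 0" --pt "0 0 0.3 0 0 0" --pt "0 0 0.2 0 0 0" --pt "0 0 0.2 0 0 0" --pt "0 0 0 0 0 0"

```text
clock: 5.45
tcp_pos: [0.5507, 0.212, 0.1681]
tcp_rot: [179.7, -0.1, 94.5]
wrist_force: [0.1, 0.4, 0.8]
gripper_width: 0.381
grip_force: 0.0
```

```bash
python3 - <<'E'
from h import *
im,c=snap('wrist','w2'); s=bot.observe(); print(s['tcp_pos'],s['tcp_rot'])
b=im[200:380,200:440,::-1]; cv2.imwrite('pics/c3.png',cv2.resize(b,(800,600),interpolation=cv2.INTER_CUBIC))
E
```

```text
[0.54999388 0.21170454 0.1665365 ] [ 1.79816263e+02 -6.21920936e-02  9.45276260e+01]
```

View pics/c3.png

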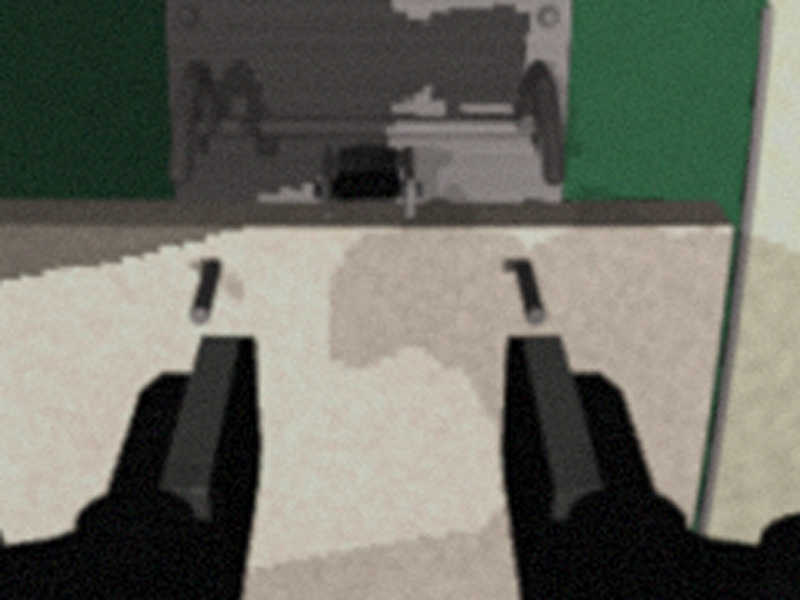

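The crop shows the lever up, rings swung open, and the post tips clear at crop (200,316) and (536,315).

```bash
python3 - <<'E'
from h import *
g=lambda u,v,z:at('w2',200+u*.3,200+v*.3,z)[:2]
a,b=g(200,315,.051),g(536,315,.051);print('tips',a,b,(a+b)/2,np.linalg.norm(b-a),np.degrees(np.arctan2(*(b-a)[::-1])))
a,b=g(212,262,.022),g(517,262,.022);print('base',a,b,(a+b)/2,np.linalg.norm(b-a),np.degrees(np.arctan2(*(b-a)[::-1])))
print(g(365,183,.06))
E
```

```text
tips [0.51302518 0.158389  ] [0.59237881 0.16450546] [0.552702   0.16144723] 0.0795890029356299 4.407562965158613
base [0.51246099 0.15886723] [0.59090656 0.16493066] [0.55168377 0.16189895] 0.07867956207680754 4.4198703548072595
[0.54929263 0.19838283]
```

Emit:
apply_moves --pt "-0.024 -0.408 -0.02 0 0 -0.0654" --pt "-0.024 -0.408 -0.02 0 0 -0.0654" --pt "-0.024 -0.408 -0.02 0 0 -0.0654" --pt "-0.024 -0.408 -0.02 0 0 -0.0654" --pt "-0.024 -0.408 -0.02 0 0 -0.0654" --pt "-0.024 -0.408 -0.02 0 0 -0.0654" --gripper 45

```text
clock: 6.1
tcp_pos: [0.5374, 0.0264, 0.1549]
tcp_rot: [-179.9, 0.1, 47.1]
wrist_force: [-0.4, -0.5, -0.4]
gripper_width: 0.447
grip_force: 0.0
```

Emit:
apply_moves --pt "-0.024 -0.408 -0.02 0 0 -0.0654" --pt "-0.024 -0.408 -0.02 0 0 -0.0654" --pt "-0.024 -0.408 -0.02 0 0 -0.0654" --pt "-0.024 -0.408 -0.02 0 0 -0.0654" --pt "-0.024 -0.408 -0.02 0 0 -0.0654" --pt "-0.024 -0.408 -0.02 0 0 -0.0654" --pt "0 0 0 0 0 0" --pt "0 0 0 0 0 0"

```text
clock: 6.9
tcp_pos: [0.5268, -0.1564, 0.146]
tcp_rot: [-179.9, 0.1, 0.3]
wrist_force: [-0.7, -0.0, -0.2]
gripper_width: 0.454
grip_force: 0.0
```

```bash
python3 - <<'E'
from h import *
im,c=snap('wrist','w3'); s=bot.observe(); print(s['tcp_pos'],s['tcp_rot'],np.round(c['T'][:3,3],3))
E
```

```text
[ 0.52700171 -0.15573883  0.14624245] [-1.79946893e+02  8.69670047e-02  3.72926064e-01] [ 0.612 -0.158  0.289]
```

View pics/w3.png

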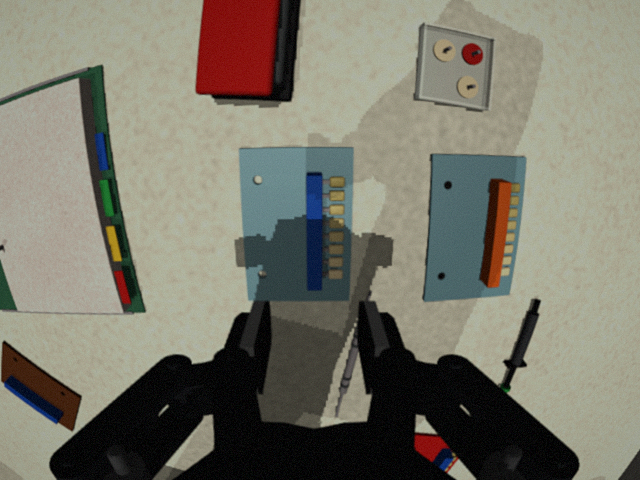

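The wrist view shows the blue card below: holes at (258,180) and (263,273), rail from (314.5,173) to (314.5,290). The orange card is well to the right.

```bash
python3 - <<'E'
from h import *
im=np.load('pics/w3.npz')['im'].astype(int); m=((im[...,2]>im[...,0]*2.2+15)&(im[...,2]>im[...,1]*1.6)).astype('uint8'); m[:, :290]=0;m[:,340:]=0;m[:160]=0;m[300:]=0
n,l,s,c=cv2.connectedComponentsWithStats(m);k=1+s[1:,4].argmax();print(s[k],c[k])
rc=at('w3',*c[k],.021);ys,xs=np.nonzero(l==k)
P=np.array([at('w3',x,y,.023)[:2] for x,y in zip(xs,ys)]);u=np.linalg.svd(P-P.mean(0),full_matrices=False)[2][0];print(rc,P.mean(0),np.ptp(P@u),np.degrees(np.arctan2(u[1],u[0])))
a,b=at('w3',258,180,.005)[:2],at('w3',263,273,.005)[:2];print(a,b,(a+b)/2,np.linalg.norm(a-b),np.degrees(np.arctan2(*(a-b)[::-1])))
E
```

```text
[ 306  173   17  117 1733] [314.04385459 230.52798615]
[ 0.52769315 -0.15783383  0.021     ] [ 0.5275699  -0.15783779] 0.09226231671065827 -179.56603010373925
[ 0.56369654 -0.11409816] [ 0.48508455 -0.11514318] [ 0.52439054 -0.11462067] 0.07861893556871992 0.761611796490366
```

Emit:
apply_moves --pt "0.01 -0.017 -0.27 0 0 0" --pt "0 0 -0.27 0 0 0" --pt "0 0 -0.27 0 0 0" --pt "0 0 -0.27 0 0 0" --pt "0 0 -0.27 0 0 0" --pt "0 0 -0.27 0 0 0" --pt "0 0 -0.06 0 0 0" --pt "0 0 -0.06 0 0 0" --pt "0 0 -0.06 0 0 0" --pt "0 0 0 0 0 0"

```text
clock: 7.95
tcp_pos: [0.5286, -0.1572, 0.0124]
tcp_rot: [180.0, -0.0, 0.4]
wrist_force: [0.3, 0.2, 0.9]
gripper_width: 0.451
grip_force: 0.0
```

Emit:
apply_moves --pt "0 0 0 0 0 0" --pt "0 0 0 0 0 0" --pt "0 0 0 0 0 0" --pt "0 0 0 0 0 0" --pt "0 0 0 0 0 0" --pt "0 0 0 0 0 0" --gripper 5

```text
clock: 8.55
tcp_pos: [0.5289, -0.1577, 0.0131]
tcp_rot: [180.0, -0.1, 0.3]
wrist_force: [-0.9, 0.3, 6.9]
gripper_width: 0.114
grip_force: 61.8
```

Emit:
apply_moves --pt "0 0 0.1 0 0 0" --pt "0 0 0.3 0 0 0" --pt "0 0 0.35 0 0 0" --pt "0 0 0.35 0 0 0" --pt "0 0 0.33 0 0 0" --pt "0 0.1 0 0 0 0" --pt "0.03 0.3 0 0 0 0.0057" --pt "0.06 0.4 0 0 0 0.0057" --pt "0.06 0.4 0 0 0 0.0057" --pt "0.06 0.4 0 0 0 0.0057"

```text
clock: 9.55
tcp_pos: [0.543, -0.036, 0.1179]
tcp_rot: [-180.0, 0.1, 3.1]
wrist_force: [0.6, 0.4, -1.8]
gripper_width: 0.122
grip_force: 60.9
```

Emit:
apply_moves --pt "0.06 0.4 0 0 0 0.0057" --pt "0.06 0.4 0 0 0 0.0057" --pt "0.04 0.4 0 0 0 0" --pt "0 0.3 0 0 0 0" --pt "0 0.17 0 0 0 0" --pt "0 0 0 0 0 0" --pt "0 0 0 0 0 0"

```text
clock: 10.25
tcp_pos: [0.5578, 0.0657, 0.1191]
tcp_rot: [-179.1, 0.1, 6.3]
wrist_force: [0.2, 0.2, -0.4]
gripper_width: 0.117
grip_force: 60.9
```

```bash
python3 - <<'E'
from h import *
im,c=snap('wrist','w4'); s=bot.observe(); print(s['tcp_pos'],s['tcp_rot'],s['wrist_force'],s['ft_torque']); im2,_=snap('scene','s4')
q=px('s4',[.5527,.1615,.06]);print(q);x,y=int(q[0])-60,int(q[1])-40
print(x,y)
b=im2[y:y+100,x-20:x+105,::-1]; a=im[120:345,150:525,::-1]
cv2.imwrite('pics/c4.png',np.vstack([cv2.resize(a,(500,300),interpolation=cv2.INTER_CUBIC),cv2.resize(b,(375,300),interpolation=cv2.INTER_CUBIC)[:,:500] if 0 else cv2.copyMakeBorder(cv2.resize(b,(375,300),interpolation=cv2.INTER_CUBIC),0,0,0,125,0)]))
E
```

```text
[0.55792037 0.06560554 0.11923246] [-1.79050286e+02  3.58500490e-02  6.24363371e+00] [ 0.34144095 -0.41589289 -1.78548281] [-0.00885845 -0.05214637 -0.07520328]
[417.02330281 255.76619933]
357 215
```

View pics/c4.png

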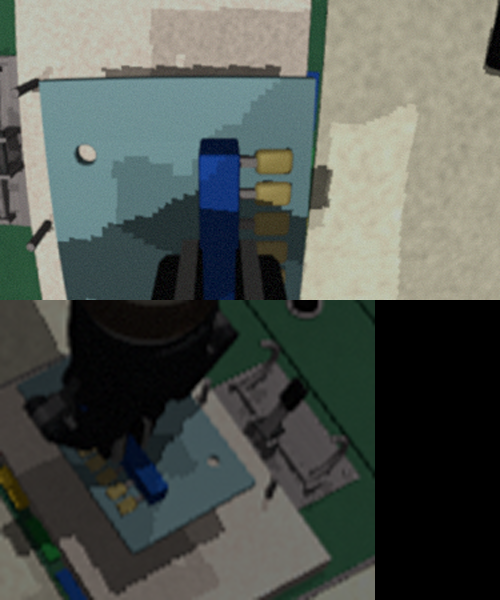

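The wrist crop shows the card held level, with its left hole at crop (87,154) and the post shafts left of it at (27,87) and (40,235). The arm stopped 22 mm short in y and 1.8° over in yaw, so I'm checking the joints before going on.

```bash
python3 - <<'E'
from h import *
s=bot.observe()
for k in s: print(k,np.round(s[k],3))
E
```

```text
clock 10.35
q [  6.187  24.771  -1.231  64.019   0.956 179.948]
qvel [-0.026 -0.178  0.185  0.107  0.102 -0.064]
joint_efforts [ 2.3300e-01 -4.5003e+01  2.3830e+01  8.0000e-03  8.2000e-02  1.0000e-03]
tcp_pos [0.558 0.066 0.119]
tcp_rot [-1.79044e+02  2.10000e-02  6.23900e+00]
wrist_force [ 0.842 -0.103  0.125]
ft_torque [-0.046  0.039  0.043]
grip_force 60.929
gripper_width 0.12
```

Emit:
apply_moves --pt "0 0 0 0 0 0" --pt "0 0 0 0 0 0"

```text
clock: 10.55
tcp_pos: [0.5582, 0.0661, 0.1195]
tcp_rot: [-179.0, -0.0, 6.3]
wrist_force: [0.4, 0.3, -1.7]
gripper_width: 0.119
grip_force: 60.9
```

Cause found: joint 6 is at its 180° limit (yaw = q1 − q6 + 180). I'll set the card back where it was and regrasp it with the tool turned half a turn.

Emit:
apply_moves --pt "-0.049 -0.37 0 -0.008 0 -0.0081" --pt "-0.049 -0.37 0 0 0 -0.0081" --pt "-0.049 -0.37 0 0 0 -0.0081" --pt "-0.049 -0.37 0 0 0 -0.0081" --pt "-0.049 -0.37 0 0 0 -0.0081" --pt "-0.049 -0.37 0 0 0 -0.0081" --pt "-0.049 -0.37 0 0 0 0" --pt "-0.049 -0.37 0 0 0 0" --pt "0 0 -0.3 0 0 0" --pt "0 0 -0.3 0 0 0"

```text
clock: 11.55
tcp_pos: [0.5294, -0.1571, 0.0749]
tcp_rot: [180.0, -0.1, 0.4]
wrist_force: [0.6, 0.0, -1.5]
gripper_width: 0.119
grip_force: 61.0
```

Emit:
apply_moves --pt "0 0 -0.3 0 0 0" --pt "0 0 -0.25 0 0 0" --pt "0 0 -0.13 0 0 0" --pt "0 0 -0.06 0 0 0" --pt "0 0 0 0 0 0" --pt "0 0 0 0 0 0"

```text
clock: 12.15
tcp_pos: [0.5296, -0.1555, 0.0198]
tcp_rot: [180.0, 0.0, 0.5]
wrist_force: [0.9, 0.0, -2.2]
gripper_width: 0.117
grip_force: 60.9
```

Emit:
apply_moves --pt "0 0 -0.04 0 0 0" --pt "0 0 -0.03 0 0 0" --pt "0 0 -0.02 0 0 0" --pt "0 0 0 0 0 0"

```text
clock: 12.55
tcp_pos: [0.529, -0.1553, 0.0131]
tcp_rot: [-180.0, 0.0, 0.5]
wrist_force: [-1.9, 0.8, 4.4]
gripper_width: 0.115
grip_force: 61.6
```

Emit:
apply_moves --pt "0 0 0 0 0 0" --pt "0 0 0 0 0 0" --pt "0 0 0 0 0 0" --pt "0 0 0.2 0 0 0" --pt "0 0 0.3 0 0 0" --pt "0 0 0.3 0 0 0.05" --pt "0 0 0.3 0 0 0.07" --pt "0 0 0.3 0 0 0.07" --pt "0 0 0.3 0 0 0.07" --pt "0 0 0.05 0 0 0.07" --gripper 45

```text
clock: 13.55
tcp_pos: [0.5306, -0.1558, 0.1465]
tcp_rot: [179.8, -0.1, 40.5]
wrist_force: [0.8, 0.6, 0.3]
gripper_width: 0.449
grip_force: 0.0
```

Emit:
apply_moves --pt "0 0 0 0 0 0.07" --pt "0 0 0 0 0 0.07" --pt "0 0 0 0 0 0.07" --pt "0 0 0 0 0 0.07" --pt "0 0 0 0 0 0.07" --pt "0 0 0 0 0 0.07" --pt "0 0 0 0 0 0.07" --pt "0 0 0 0 0 0.07" --pt "0 0 0 0 0 0.07" --pt "0 0 0 0 0 0.07"

```text
clock: 14.55
tcp_pos: [0.5287, -0.1552, 0.1432]
tcp_rot: [-180.0, 0.1, 124.5]
wrist_force: [-1.1, 0.1, -0.9]
gripper_width: 0.447
grip_force: 0.0
```

Emit:
apply_moves --pt "0 0 0 0 0 0.07" --pt "0 0 0 0 0 0.07" --pt "0 0 0 0 0 0.07" --pt "0 0 0 0 0 0.07" --pt "0 0 0 0 0 0.07" --pt "0 0 0 0 0 0.07" --pt "0 0 0 0 0 0.05" --pt "0 0 0 0 0 0" --pt "0 0 0 0 0 0"

```text
clock: 15.45
tcp_pos: [0.5286, -0.1552, 0.1433]
tcp_rot: [-180.0, 0.1, -179.6]
wrist_force: [-0.2, 0.4, 0.6]
gripper_width: 0.452
grip_force: 0.0
```

```bash
python3 - <<'E'
from h import *
im,c=snap('wrist','w5'); s=bot.observe(); print(s['tcp_pos'],s['tcp_rot'],np.round(c['T'][:3,3],3),np.round(s['q'],1))
cv2.imwrite('pics/w5c.png',im[100:400,150:550,::-1])
E
```

```text
[ 0.52868548 -0.15524687  0.14328073] [-1.79983572e+02  9.12567665e-02 -1.79593133e+02] [ 0.443 -0.157  0.286] [-16.4  22.4  -1.   66.4   0.  -16.8]
```

View pics/w5c.png

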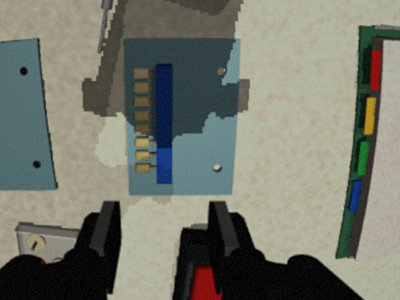

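Crop of the card from the other side: holes at full-frame (371,171) and (367,268), rail centre near (314,224). I'll combine this with the earlier opposite view.

```bash
cat >> h.py <<'E'
def hole(f,u,v,w=9):
    "centroid of a hole that differs in colour from the plate"
    im=np.load('pics/'+f+'.npz')['im'][v-w:v+w+1,u-w:u+w+1].astype(float); lab=cv2.cvtColor(im.astype('uint8'),cv2.COLOR_RGB2LAB).astype(float)
    d=lab[...,2]-np.median(lab[...,2]); d=np.where(d>.5*d.max(),d,0); Y,X=np.mgrid[-w:w+1,-w:w+1]; d=d*(np.hypot(X,Y)<=6); return u+(d*X).sum()/d.sum(),v+(d*Y).sum()/d.sum()
def rail(f,box,z):
    im=np.load('pics/'+f+'.npz')['im'].astype(int); m=((im[...,2]>im[...,0]*2.2+15)&(im[...,2]>im[...,1]*1.6)); x0,x1,y0,y1=box; k=np.zeros_like(m);k[y0:y1,x0:x1]=m[y0:y1,x0:x1]
    ys,xs=np.nonzero(k); P=np.array([at(f,x,y,z)[:2] for x,y in zip(xs,ys)]);u=np.linalg.svd(P-P.mean(0),full_matrices=False)[2][0];a=(P-P.mean(0))@u;return P.mean(0)+u*(a.max()+a.min())/2,np.ptp(a),(np.degrees(np.arctan2(u[1],u[0]))+90)%180-90
E
python3 - <<'E'
from h import *
h=[hole('w5',371,171),hole('w5',367,268)];a,b=[at('w5',*p,.005)[:2] for p in h];print(h,a,b,(a+b)/2,np.linalg.norm(a-b),np.degrees(np.arctan2(*(b-a)[::-1])))
print(rail('w5',(290,340,150,300),.023))
h=[hole('w3',258,180),hole('w3',263,273)];a,b=[at('w3',*p,.005)[:2] for p in h];print(h,(a+b)/2,np.linalg.norm(a-b),rail('w3',(290,340,160,300),.023))
E
```

```text
[(np.float64(371.0833333333333), np.float64(170.7280701754386)), (np.float64(366.64570230607967), np.float64(266.60377358490564))] [ 0.48385519 -0.11327122] [ 0.56322728 -0.11286244] [ 0.52354123 -0.11306683] 0.07937313811717181 0.29508285955964936
(array([ 0.52339925, -0.15682006]), np.float64(0.0926224703732311), np.float64(0.5510961487490675))
[(np.float64(257.69329529243936), np.float64(179.22539229671898)), (np.float64(261.7927272727273), np.float64(272.8909090909091))] [ 0.52474153 -0.11399659] 0.07914208167415696 (array([ 0.52565695, -0.15785228]), np.float64(0.09226231671065828), np.float64(0.43396989626074856))
```

Emit:
apply_moves --pt "-0.059 -0.005 -0.27 0 0 0" --pt "0 0 -0.27 0 0 0" --pt "0 0 -0.27 0 0 0" --pt "0 0 -0.27 0 0 0" --pt "0 0 -0.27 0 0 0" --pt "0 0 -0.27 0 0 0" --pt "0 0 -0.06 0 0 0" --pt "0 0 -0.05 0 0 0" --pt "0 0 0 0 0 0"

```text
clock: 16.4
tcp_pos: [0.5246, -0.1557, 0.014]
tcp_rot: [-180.0, 0.1, -179.5]
wrist_force: [0.0, -0.9, -0.3]
gripper_width: 0.448
grip_force: 0.0
```

Emit:
apply_moves --pt "0 0 0 0 0 0" --pt "0 0 0 0 0 0" --pt "0 0 0 0 0 0" --pt "0 0 0 0 0 0" --pt "0 0 0 0 0 0" --gripper 5

```text
clock: 16.9
tcp_pos: [0.5252, -0.1559, 0.0149]
tcp_rot: [-179.9, 0.2, -179.5]
wrist_force: [-1.0, -0.1, 5.5]
gripper_width: 0.113
grip_force: 60.9
```

Emit:
apply_moves --pt "0 0 0.1 0 0 0" --pt "0 0 0.3 0 0 0" --pt "0 0 0.35 0 0 0" --pt "0 0 0.35 0 0 0" --pt "0 0 0.33 0 0 0" --pt "0 0.1 0 0 0 0" --pt "0.045 0.3 0 0 0 0.0056" --pt "0.06 0.4 0 0 0 0.0056" --pt "0.06 0.4 0 0 0 0.0056" --pt "0.06 0.4 0 0 0 0.0056"

```text
clock: 17.9
tcp_pos: [0.5402, -0.0342, 0.1195]
tcp_rot: [180.0, -0.0, -176.8]
wrist_force: [0.1, -0.4, -0.8]
gripper_width: 0.116
grip_force: 60.1
```

Emit:
apply_moves --pt "0.06 0.4 0 0 0 0.0056" --pt "0.06 0.4 0 0 0 0.0056" --pt "0.06 0.4 0 0 0 0" --pt "0.04 0.28 0 0 0 0" --pt "0 0.167 0 0 0 0" --pt "0 0 0 0 0 0" --pt "0 0 0 0 0 0"

```text
clock: 18.6
tcp_pos: [0.557, 0.0874, 0.1202]
tcp_rot: [-179.9, 0.0, -175.4]
wrist_force: [-0.4, -0.7, -0.8]
gripper_width: 0.117
grip_force: 60.1
```

```bash
python3 - <<'E'
from h import *
im,c=snap('wrist','w6'); s=bot.observe(); print(s['tcp_pos'],s['tcp_rot'],s['wrist_force'],s['q'][5]); im2,_=snap('scene','s6')
a=im[120:345,200:575,::-1]; b=im2[220:320,360:485,::-1]
cv2.imwrite('pics/c6.png',np.hstack([cv2.resize(a,(500,300),interpolation=cv2.INTER_CUBIC),np.clip(cv2.resize(b,(300,240),interpolation=cv2.INTER_CUBIC).astype(float)*1.5,0,255)[np.r_[:240,[239]*60]].astype('uint8')]))
print(c['T'][:3,3])
E
```

```text
[0.55716644 0.08700173 0.12045004] [-1.79944232e+02  3.83397050e-02 -1.75499347e+02] [ 0.19132877 -0.38783503 -1.13736608] 4.405943931844148
[0.4722254  0.07938234 0.26316047]
```

View pics/c6.png

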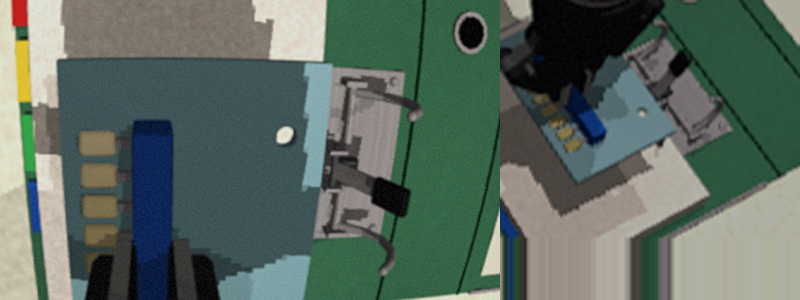

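The left half shows the near hole at crop (285,134), the right half (scene) the far hole at crop (141,111). The lever is up and the arches are leaning back clear.

```bash
python3 - <<'E'
from h import *
t=np.array([.55717,.0870]);y=np.radians(4.5);X=np.array([np.cos(y),np.sin(y)]);Y=np.array([-X[1],X[0]]);zt=.1204-.0145+.005
for n,f,p,s in(('w','w6',(414,220),-.04),('s','s6',(419,266),.04)):
    q=hole(f,*p,7);m=at(f,*q,zt)[:2];e=t+.044*Y+s*X;d=m-e;print(n,q,m,'minus nominal (card x,y)',d@X,d@Y)
# scene tip check in same picture: visible post tip?
print(px('s6',[.5923,.1646,.051]),px('s6',[.5133,.1584,.051]))
print('goal',np.array([.5527,.1617])-.044*Y)
E
```

```text
w (np.float64(413.67605633802816), np.float64(220.3661971830986)) [0.51177479 0.12598959] minus nominal (card x,y) -0.0021961799891922476 -0.0015689387177134813
s (np.float64(418.96363636363634), np.float64(266.6909090909091)) [0.59363441 0.13416249] minus nominal (card x,y) 5.233148102343168e-05 0.00015613564768241539
[427.81396997 274.04771869] [405.27065236 242.3156989 ]
goal [0.5561522  0.11783564]
```

Emit:
apply_moves --pt "-0.008 0.2 0 0 0 0" --pt "0 0.21 0 0 0 0" --pt "0 0 -0.2 0 0 0" --pt "0 0 -0.2 0 0 0" --pt "0 0 -0.15 0 0 0" --pt "0 0 -0.08 0 0 0" --pt "0 0 0 0 0 0" --pt "0 0 0 0 0 0"

```text
clock: 19.5
tcp_pos: [0.5574, 0.1188, 0.074]
tcp_rot: [-180.0, 0.1, -175.5]
wrist_force: [0.0, -1.2, -1.2]
gripper_width: 0.112
grip_force: 60.1
```

Emit:
apply_moves --pt "0 -0.005 -0.03 0 0 0" --pt "0 0 -0.03 0 0 0" --pt "0 0 -0.02 0 0 0" --pt "0 0 -0.013 0 0 0" --pt "0 0 -0.013 0 0 0" --pt "0 0 0 0 0 0"

```text
clock: 20.1
tcp_pos: [0.557, 0.1182, 0.0656]
tcp_rot: [-180.0, 0.1, -175.5]
wrist_force: [-1.3, 0.3, -1.6]
gripper_width: 0.117
grip_force: 60.1
```

Emit:
apply_moves --pt "0 0 -0.013 0 0 0" --pt "0 0 -0.013 0 0 0" --pt "0 0 0 0 0 0"

```text
clock: 20.4
tcp_pos: [0.5569, 0.1183, 0.0636]
tcp_rot: [-180.0, 0.1, -175.5]
wrist_force: [-0.6, 1.0, -1.0]
gripper_width: 0.115
grip_force: 60.1
```

Emit:
apply_moves --pt "0 0 -0.013 0 0 0" --pt "0 0 0 0 0 0"

```text
clock: 20.6
tcp_pos: [0.557, 0.1182, 0.0627]
tcp_rot: [-180.0, 0.1, -175.5]
wrist_force: [-1.3, 0.6, -2.1]
gripper_width: 0.118
grip_force: 60.1
```

Emit:
apply_moves --pt "0 0 -0.013 0 0 0" --pt "0 0 -0.013 0 0 0" --pt "0 0 0 0 0 0"

```text
clock: 20.9
tcp_pos: [0.557, 0.1182, 0.0606]
tcp_rot: [-180.0, 0.1, -175.5]
wrist_force: [0.2, 0.2, -1.6]
gripper_width: 0.117
grip_force: 60.1
```

Emit:
apply_moves --pt "0 0 -0.013 0 0 0" --pt "0 0 -0.013 0 0 0" --pt "0 0 0 0 0 0"

```text
clock: 21.2
tcp_pos: [0.5569, 0.1182, 0.0587]
tcp_rot: [-180.0, 0.1, -175.5]
wrist_force: [-0.6, 0.0, -1.0]
gripper_width: 0.115
grip_force: 60.1
```

Threaded: the underside is below the tips with no contact force. Easing it down.

Emit:
apply_moves --pt "0 0 -0.02 0 0 0" --pt "0 0 -0.02 0 0 0" --pt "0 0 -0.025 0 0 0" --pt "0 0 -0.025 0 0 0" --pt "0 0 -0.025 0 0 0" --pt "0 0 0 0 0 0"

```text
clock: 21.8
tcp_pos: [0.5568, 0.1182, 0.0498]
tcp_rot: [-180.0, 0.1, -175.5]
wrist_force: [-0.0, -0.7, -1.4]
gripper_width: 0.112
grip_force: 60.1
```

Emit:
apply_moves --pt "0 0 -0.025 0 0 0" --pt "0 0 -0.025 0 0 0" --pt "0 0 -0.025 0 0 0" --pt "0 0 -0.02 0 0 0" --pt "0 0 -0.02 0 0 0" --pt "0 0 0 0 0 0"

```text
clock: 22.4
tcp_pos: [0.5569, 0.1182, 0.0413]
tcp_rot: [-180.0, 0.1, -175.4]
wrist_force: [-0.3, 0.3, -1.4]
gripper_width: 0.11
grip_force: 60.1
```

Emit:
apply_moves --pt "0 0 -0.013 0 0 0" --pt "0 0 -0.013 0 0 0" --pt "0 0 0 0 0 0"

```text
clock: 22.7
tcp_pos: [0.557, 0.1182, 0.0395]
tcp_rot: [-180.0, 0.1, -175.5]
wrist_force: [0.1, 0.2, -1.0]
gripper_width: 0.113
grip_force: 60.1
```

Emit:
apply_moves --pt "0 0 -0.013 0 0 0" --pt "0 0 -0.013 0 0 0" --pt "0 0 0 0 0 0"

```text
clock: 23.0
tcp_pos: [0.557, 0.1182, 0.0376]
tcp_rot: [-180.0, 0.1, -175.5]
wrist_force: [0.9, 0.2, -1.6]
gripper_width: 0.114
grip_force: 60.1
```

Emit:
apply_moves --pt "0 0 -0.01 0 0 0" --pt "0 0 0 0 0 0"

```text
clock: 23.2
tcp_pos: [0.5572, 0.1183, 0.037]
tcp_rot: [-180.0, 0.1, -175.5]
wrist_force: [0.9, 0.3, -0.4]
gripper_width: 0.113
grip_force: 60.1
```

Emit:
apply_moves --pt "0 0 -0.008 0 0 0" --pt "0 0 -0.005 0 0 0" --pt "0 0 0 0 0 0"

```text
clock: 23.5
tcp_pos: [0.5572, 0.1183, 0.0369]
tcp_rot: [-180.0, 0.1, -175.5]
wrist_force: [-1.7, 0.7, 5.4]
gripper_width: 0.118
grip_force: 60.9
```

The card is resting on the papers (about 6 N). Releasing and going up.

Emit:
apply_moves --pt "0 0 0 0 0 0" --pt "0 0 0 0 0 0" --pt "0 0 0 0 0 0" --pt "0 0 0.08 0 0 0" --pt "0 0 0.15 0 0 0" --pt "0 0 0.3 0 0 0" --pt "0 0 0.3 0 0 0" --pt "0 0 0.3 0 0 0" --gripper 30

```text
clock: 24.3
tcp_pos: [0.5573, 0.1183, 0.1226]
tcp_rot: [-180.0, 0.2, -175.5]
wrist_force: [0.6, 2.0, 0.5]
gripper_width: 0.3
grip_force: 0.0
```

Emit:
apply_moves --pt "0 0 0 0 0 -0.0682" --pt "0 0.08 0 0 0 -0.0682" --pt "0 0.08 0 0 0 -0.0682" --pt "-0.01 0.08 0 0 0 -0.0682" --pt "-0.01 0.08 0 0 0 -0.0682" --pt "-0.01 0.08 0 0 0 -0.0682" --pt "-0.01 0.08 0 0 0 -0.0682" --pt "-0.01 0.08 0 0 0 -0.0682" --pt "-0.01 0.08 0 0 0 -0.0682" --pt "-0.01 0.08 0 0 0 -0.0682" --gripper 0

```text
clock: 25.3
tcp_pos: [0.5522, 0.1726, 0.1219]
tcp_rot: [179.9, 0.1, 102.4]
wrist_force: [-0.0, -0.8, -0.5]
gripper_width: -0.0
grip_force: 0.0
```

Emit:
apply_moves --pt "-0.01 0.08 0 0 0 -0.0682" --pt "0 0.03 0 0 0 0" --pt "0 0 0 0 0 0" --pt "0 0 0 0 0 0"

```text
clock: 25.7
tcp_pos: [0.5512, 0.1804, 0.1212]
tcp_rot: [180.0, 0.1, 94.6]
wrist_force: [0.9, -0.2, -0.7]
gripper_width: 0.004
grip_force: 0.0
```

```bash
python3 - <<'E'
from h import *
P=[.5527,.1617]
im,c=snap('scene','s8'); imw,_=snap('wrist','w8'); s=bot.observe(); print(s['tcp_pos'],s['tcp_rot'],s['gripper_width'])
# card check: rail centre and angle seen by the scene camera at rail top z=.045; expected about 44 mm from posts
try: print(rail('s8',(370,450,225,300),.045))
except Exception as e: print(e)
y=np.radians(4.5);print('expected rail',np.array(P)-.044*np.array([-np.sin(y),np.cos(y)]))
g=imw[...,:].astype(int).sum(2)<110; h=g.copy(); h[:180]=0; h[300:]=0; h[:,:285]=0; h[:,350:]=0
n,l,st,ce=cv2.connectedComponentsWithStats(h.astype('uint8')); print([(list(a),np.round(b)) for a,b in zip(st[1:],ce[1:]) if a[4]>40]); print('exp piece px',px('w8',[.549,.198,.06]))
E
```

```text
[0.55115594 0.18023069 0.12096524] [-1.79988732e+02  1.04954427e-01  9.45731841e+01] -0.001797730665712564
(array([0.55932679, 0.11658526]), np.float64(0.09400661743640382), np.float64(4.0784250831244435))
expected rail [0.5561522  0.11783564]
[([np.int32(300), np.int32(223), np.int32(29), np.int32(19), np.int32(457)], array([313., 232.]))]
exp piece px [312.54728951 233.18549539]
```

Card seated and lever piece where expected. Now going down on the card side of the lever.

Emit:
apply_moves --pt "0 0 -0.2 0 0 0" --pt "0 0 -0.2 0 0 0" --pt "0 0 -0.2 0 0 0" --pt "0 0 -0.1 0 0 0" --pt "0 0 -0.06 0 0 0" --pt "0 0 0 0 0 0"

```text
clock: 26.4
tcp_pos: [0.5509, 0.1803, 0.0634]
tcp_rot: [-179.9, 0.1, 94.5]
wrist_force: [-0.3, 0.6, -0.2]
gripper_width: -0.004
grip_force: 0.0
```

Emit:
apply_moves --pt "0 0.04 0 0 0 0" --pt "-0.003 0.03 0 0 0 0" --pt "-0.003 0.025 -0.01 0 0 0" --pt "0 0 0 0 0 0"

```text
clock: 26.8
tcp_pos: [0.5508, 0.1881, 0.0633]
tcp_rot: [180.0, 0.1, 94.6]
wrist_force: [0.2, 0.0, -0.3]
gripper_width: -0.0
grip_force: 0.0
```

Emit:
apply_moves --pt "-0.003 0.033 -0.013 0 0 0" --pt "-0.003 0.033 -0.016 0 0 0" --pt "0 0 0 0 0 0"

```text
clock: 27.1
tcp_pos: [0.5505, 0.1924, 0.0614]
tcp_rot: [180.0, 0.1, 94.5]
wrist_force: [-0.1, -3.5, 4.1]
gripper_width: -0.003
grip_force: 2.4
```

Emit:
apply_moves --pt "-0.003 0.033 -0.018 0 0 0" --pt "-0.003 0.033 -0.02 0 0 0" --pt "0 0 0 0 0 0"

```text
clock: 27.4
tcp_pos: [0.5502, 0.1975, 0.0587]
tcp_rot: [180.0, 0.1, 94.5]
wrist_force: [-0.6, -2.9, 5.2]
gripper_width: 0.003
grip_force: 2.9
```

Emit:
apply_moves --pt "-0.003 0.037 -0.03 0 0 0" --pt "-0.003 0.037 -0.034 0 0 0" --pt "0 0 0 0 0 0"

```text
clock: 27.7
tcp_pos: [0.5498, 0.2036, 0.0541]
tcp_rot: [179.9, 0.1, 94.5]
wrist_force: [-1.8, -1.9, 6.3]
gripper_width: 0.002
grip_force: 3.1
```

Emit:
apply_moves --pt "-0.003 0.035 -0.038 0 0 0" --pt "-0.002 0.03 -0.04 0 0 0" --pt "0 0 0 0 0 0"

```text
clock: 28.0
tcp_pos: [0.5493, 0.2091, 0.0479]
tcp_rot: [179.9, -0.0, 94.6]
wrist_force: [-1.3, 0.3, 3.7]
gripper_width: -0.0
grip_force: 1.6
```

Emit:
apply_moves --pt "-0.002 0.025 -0.045 0 0 0" --pt "-0.002 0.02 -0.045 0 0 0" --pt "0 0 0 0 0 0"

```text
clock: 28.3
tcp_pos: [0.5478, 0.2113, 0.0394]
tcp_rot: [-179.9, 0.1, 94.5]
wrist_force: [0.1, -0.0, -0.2]
gripper_width: -0.001
grip_force: 0.0
```

Emit:
apply_moves --pt "0 0.03 -0.035 0 0 0" --pt "0 0.03 -0.035 0 0 0" --pt "0 0.02 -0.02 0 0 0" --pt "0 0 0 0 0 0"

```text
clock: 28.7
tcp_pos: [0.5483, 0.2174, 0.0333]
tcp_rot: [-179.9, 0.1, 94.5]
wrist_force: [-0.3, -0.7, -0.5]
gripper_width: -0.003
grip_force: 0.0
```

Emit:
apply_moves --pt "0 0 -0.015 0 0 0" --pt "0 0 -0.013 0 0 0" --pt "0 0 0 0 0 0"

```text
clock: 29.0
tcp_pos: [0.5485, 0.2172, 0.0316]
tcp_rot: [-180.0, 0.1, 94.5]
wrist_force: [-0.5, 0.0, -0.7]
gripper_width: 0.001
grip_force: 0.0
```

Emit:
apply_moves --pt "0 0.01 -0.013 0 0 0" --pt "0 0 -0.013 0 0 0" --pt "0 0 0 0 0 0"

```text
clock: 29.3
tcp_pos: [0.5485, 0.2181, 0.0296]
tcp_rot: [-180.0, 0.1, 94.5]
wrist_force: [0.2, 0.2, -0.9]
gripper_width: -0.003
grip_force: 0.0
```

Emit:
apply_moves --pt "0 0 -0.01 0 0 0" --pt "0 0 -0.01 0 0 0" --pt "0 0 0 0 0 0"

```text
clock: 29.6
tcp_pos: [0.5487, 0.2181, 0.0287]
tcp_rot: [180.0, 0.1, 94.5]
wrist_force: [-0.8, -0.2, 3.5]
gripper_width: -0.002
grip_force: 1.3
```

Contact is at the down-position height (28.7 mm). One more small firm press, then up and a check.

Emit:
apply_moves --pt "0 0 -0.008 0 0 0" --pt "0 0 0 0 0 0"

```text
clock: 29.8
tcp_pos: [0.5488, 0.2181, 0.0285]
tcp_rot: [180.0, 0.1, 94.5]
wrist_force: [-2.4, -0.6, 6.2]
gripper_width: -0.001
grip_force: 2.9
```

Emit:
apply_moves --pt "0 0 0.1 0 0 0" --pt "0 0 0.3 0 0 0" --pt "0 0 0.4 0 0 0" --pt "0 0 0.4 0 0 0" --pt "0 0 0.4 0 0 0" --pt "0 0 0 0 0 0" --pt "0 0 0 0 0 0"

```text
clock: 30.5
tcp_pos: [0.5491, 0.2183, 0.1485]
tcp_rot: [179.9, 0.1, 94.5]
wrist_force: [0.2, -0.3, -0.6]
gripper_width: -0.003
grip_force: 0.0
```

```bash
python3 - <<'E'
from h import *
imw,c=snap('wrist','w9'); imS,_=snap('scene','s9'); s=bot.observe(); print(s['tcp_pos'],s['wrist_force'])
h=imw.astype(int).sum(2)<110; h[:150]=0; h[300:]=0; h[:,:285]=0; h[:,350:]=0
n,l,st,ce=cv2.connectedComponentsWithStats(h.astype('uint8'))
print([(list(map(int,a)),np.round(b),at('w9',*b,.0285)) for a,b in zip(st[1:],ce[1:]) if a[4]>40],'expected',px('w9',[.548,.2255,.0285]))
print(rail('s9',(370,450,225,300),.045))
try: print(rail('w9',(230,400,300,420),.045))
except Exception as e: print(e)
# diff of whole scene away from arm/file/card/shadow: other objects
a=np.load('pics/scene0.npz')['im'].astype(int);d=abs(a-imS).sum(2)>90
for n,b in dict(orange=(155,230,305,390),syrA=(470,540,195,230),syrB=(118,148,275,335),instr=(208,235,235,308),punch=(285,350,338,430),discs=(205,255,382,430)).items():
    x0,x1,y0,y1=b;print(n,d[y0:y1,x0:x1].mean().round(3))
E
```

```text
[0.54776092 0.21774824 0.14644157] [-0.33455851 -0.0067096   0.3488882 ]
[([285, 156, 65, 81, 1228], array([305., 205.]), array([0.54143579, 0.23839411, 0.0285    ]))] expected [312.76834433 222.24775193]
(array([0.55935753, 0.11667048]), np.float64(0.09408423593734136), np.float64(4.043038017699772))
(array([0.55565343, 0.12347891]), np.float64(0.09091373649601192), np.float64(4.859989706047784))
orange 0.0
syrA 0.156
syrB 0.0
instr 0.0
punch 0.008
discs 0.0
```

```bash
python3 -c "
from cell import bot
print(bot.hand_in())"
```

```text
the job is handed in; nothing more can be done
None
```

The job is handed in at about 30 s: the blue-railed card is threaded on both posts and flat on the papers, and the lever was pressed home (it met the finger at its 28.5 mm down height, at about 6 N). I inferred the rings shutting from that lever height, not from a picture. Nothing else on the desk was touched, though syringe_a's last picture differed a little, probably from the arm's shadow.

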